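Push a slide carrier under the spring cover of a slide bay

TASK

With one fingertip press down the press bar beside the runway so that the bay's spring cover stands open, and while holding it down push the white slide carrier along the runway with the other fingertip until it is fully home against the end of the bay. Then let go of the bar so that the cover closes behind the carrier, and move clear. Only push the carrier, never lift it, and leave the two bottles and the orange rack where they stand.

Things in the scene. Friction and masses are not known exactly. Their poses are not given: they have to be found in the camera images.
- bay: Fixed metal slide bay. Origin: centre of the bay's mouth, at bench level; +x runs level into the bay (pushing direction), +y sideways to the press bar, z up. Runway: base plate (top z = 4 mm) between low rails (inner faces y = +-19 mm, tops z = 10 mm) from x = -153 mm to the end wall's inner face at x = +59 mm. Bay side walls (outer faces y = +-25 mm) reach z = 34 mm; the cover is the only roof.
- cover (a joint): Steel cover's angle (rad): 0 closed, 0.75 open at its stop; from about 0.5 the carrier passes. Hinge line along bay x at bay y = +32, z = 18 mm, from x = -164 to +66 mm (posts 22 mm high at its ends). The far edge (y = -25 mm) swings up, to z = 70 mm at the stop. A spring closes it: the press bar, pressed 28 mm out from the hinge line, takes about 1.5 N at first, 3 N open.
- skirt (a point): Lower edge of the cover's front skirt, which hangs in the mouth (bay x = -1 to +2 mm). This point moves with the cover; closed, it is 18 mm above the bench, so the skirt blocks the carrier's body but not its low neck. The closed cover's top is 38 mm above the bench.
- bar_mid (a point): Middle of the upper face of the press bar, a bare flat steel plate 132 x 43 x 3 mm rigid with the cover, beside the runway: bay x = -152 to -20 mm, from 3 to 46 mm out from the hinge line. Cover closed, it slopes up from the hinge by 0.65 rad, and this point, 28 mm out, is 35 mm above the bench (outer edge 46 mm). Pressed down it opens the cover; at cover 0.65 rad it lies level, 18 mm above the bench.
- carrier: Loose white plastic slide carrier, 0.06 to 0.13 kg, in the runway before the mouth. Body block 50 (x) x 34 x 26 mm high; behind it a neck 14 mm wide, 6 mm high, then the thumb plate. Origin: centre of the block's underside; x forward into the bay. Block from x = -25 to +25 mm. Home, its front touches the end wall, the block is behind the skirt; neck and thumb plate still stick out under it.
- thumb (a point): Centre of the rear face of the carrier's upright thumb plate (5 mm thick, 30 mm wide, 32 mm high from the carrier's underside): the face to push on. It lies 64 mm behind the carrier's origin, 16 mm above its underside.
- home (a point): Where the carrier's origin is when it is fully home: bay frame x = +34 mm, y = 0, z = 4 mm.
- reagent: Bystander: loose glass reagent bottle, 44 mm across, 85 mm high; origin at the centre of its underside.
- dropper: Bystander: loose small glass dropper bottle with black bulb, 32 mm across, 86 mm high; origin at the centre of its underside.
- rack: Bystander: loose open orange plastic slide rack, 60 by 40 by 22 mm; origin at the centre of its underside.
Mind the look-alikes: they are no part of the job. Several things look just like the carrier: the one meant starts farthest to the robot's right.

How it is judged:
By the outcome, as a careful person would: the job done as asked, in the order asked, and still so for the second after the job is handed in, with the robot touching nothing.
It also fails if it takes over 38 s, if anything falls off the work surface, if the arm or the gripper's body presses on something with over 40 N, if the wrist force passes 120 N, or if a joint passes its speed limit or range.

ROBOT

A 6-joint arm with a two-finger parallel gripper is mounted at the origin on the work surface. World frame = base frame: x ahead of the robot, y to its left, z up, the work surface at z = 0. Lengths are in m, angles in rad, forces in N, time in s.
With the tool pointing down it reaches from about 0.35 to 0.975 m from the base axis. Payload 4.9 kg.
Tool frame: the origin (TCP) lies at the very end of the fingers, on their centre line; the grasp point (between the pads) lies 19 mm behind it; x points along the fingers, y is the direction in which the jaws open and shut, and the axes are right-handed (so a half turn about x gives the same grasp; the last joint's range is limited). The gripper opens to 85 mm and grips with 20 to 120 N. Pads are 22 mm wide; open, the fingers measure 114 mm over their backs; the gripper's body (76 mm by 85 mm) begins 54 mm behind the grasp point. The pads swing forward as they close: fully open they stand 13 mm farther back than shut.
Start: joints at [1.013, 0.053, 1.613, -0, 1.476, -0.119], TCP at [0.266, 0.566, 0.231] pointing down, gripper open.
Joint ranges: [-3.01, 3.01], [-1.01, 2.22], [0.06, 2.58], [-1.02, 4.17], [0.09, 2.62], [-3.14, 3.14]. Speed limits (rad/s): [2.57, 2.57, 3.14, 3.14, 3.14, 3.14].

INTERFACE

Orientations are given as a rotation vector (axis times angle).
In Python, from station import ctrl gives the robot as it stands. The module is installed in compiled form; this text tells all that it offers.
- The arm moves only by the shell command python3 -m handwheel 'ROWS' [FORCE]. ROWS is JSON, one flat list of numbers, 7 for each row, row after row: the opening, from 0 (shut) to 1 (fully open), then the shift along the tool's x, y, z in m, then the turn, a rotation vector about the tool's x, y, z in degrees. A call has 1 to 12 rows; each row is the pose to reach, as a shift and turn from the pose commanded when the call began, along the tool's axes at that moment; what a row does not reach only later rows make up. A row lasts 1/12 s, in which the tool goes at most 41.7 mm and 7.16 degrees, less where a joint would pass 70% of its speed; a pose out of reach is approached as far as the arm can. A call with a gripper value outside its range is refused whole. The fingers move at their own pace and stop on an object; FORCE is the grip in N (left out, the last holds). Time passes only in rows, so rows that repeat a pose let the fingers close. It gives the time, the measured TCP pose, the force and the opening at its end, in the units of the state.
- ctrl.get_obs(): the state, without advancing time (a new reading comes with each control period).
- ctrl.get_image(name): name is "scene" or "top" or "wrist"; returns (picture, depth): 480x640x3 uint8, blue, green, red; 480x640 float32, m along the optical axis (not along the pixel's ray), 0 where there is no reading.
- ctrl.camera_params(name): a dict with "fov_y" (degrees; the focal length in pixels is half the picture's height over the tangent of half this angle, whatever the lens; pixels are square), "cx", "cy" (the principal point, pixels), "R" (3x3) and "t" (3): a world point X has camera coordinates R X + t; the wrist camera has in their place "hand_eye" (4x4, takes a point from camera to tool coordinates, whose origin is the TCP and whose axes are the tool frame's). Camera axes: x right, y down, z forward; pixel columns grow to the right and rows downward; lengths in m; the calibration is good to about 2 mm. A picture is of the moment at which its call begins: read the wrist's pose just before it. camera_params takes no time and is no camera call.
- ctrl.finish_job(): hands the job in, once; it reports no verdict.
The state is a dict: "t": time; "q": joint angles; "dq": joint speeds; "effort": joint torques, N m; "tool_pos": TCP position; "tool_rot": TCP orientation; "contact_force": force on the tool from outside, world axes, zero at the start; "wrist_torque": the same for the moment, N m; "opening": finger opening in m.
Only numpy, scipy, OpenCV 4.12 (cv2) and the standard library are available. Lean on these libraries where they do the work, as an engineer would, in place of code of your own. Each camera call takes 0.05 s, during which the arm holds its last target.

## Working session

There is one attempt and no reset: what is moved stays moved. The work goes in short steps, Python scripts to look and compute and a shell command to move; the robot and the scene stay as the last step left them, time stands still between calls to the robot, and variables do not carry over. Pictures are saved under pics/ and viewed, and the job is handed in when it is done.

```bash
mkdir -p pics
python3 - <<'E'
from station import ctrl
import cv2,numpy as np
o=ctrl.get_obs()
print({k:np.round(v,3).tolist() for k,v in o.items()})
for n in ("scene","top"):
    im,d=ctrl.get_image(n); cv2.imwrite(f"pics/{n}0.png",im); np.save(f"pics/{n}0.npy",d)
    p=ctrl.camera_params(n);print(n,p)
print(ctrl.camera_params("wrist"))
E
```

```text
{'t': 0.0, 'q': [1.013, 0.053, 1.614, 0.0, 1.476, -0.119], 'dq': [0.0, -0.001, 0.001, -0.001, 0.001, 0.0], 'effort': [0.0, -39.368, -37.017, -0.0, 0.007, 0.0], 'tool_pos': [0.265, 0.565, 0.23], 'tool_rot': [0.343, 1.544, -0.346], 'contact_force': [-0.512, 0.513, 0.449], 'wrist_torque': [-0.018, 0.039, 0.02], 'opening': 0.085}
scene {'fov_y': 51.643870576633525, 'cx': 315.8892446762371, 'cy': 242.91818044237075, 'R': array([[ 0.59910989,  0.80046935,  0.01778089],
       [ 0.61097059, -0.44270142, -0.65630053],
       [-0.51747683,  0.40405974, -0.75429003]]), 't': array([-0.43301774, -0.27082551,  0.96493147])}
top {'fov_y': 54.42997656233316, 'cx': 315.36118393944236, 'cy': 232.56314555537213, 'R': array([[-0.00268322, -0.99945157, -0.03300558],
       [-0.98913338,  0.00750437, -0.14682931],
       [ 0.14699647,  0.03225294, -0.98861104]]), 't': array([0.1083465 , 0.57241636, 0.63655355])}
{'fov_y': 70.46625056041282, 'cx': 325.3128630095911, 'cy': 243.49279398750954, 'hand_eye': array([[-5.84919521e-04, -2.71606004e-01,  9.62408352e-01,
        -1.41824398e-01],
       [ 9.99999266e-01,  8.61931805e-04,  8.51016040e-04,
        -2.13312783e-04],
       [-1.06067143e-03,  9.62408144e-01,  2.71605300e-01,
        -6.92509018e-02],
       [ 0.00000000e+00,  0.00000000e+00,  0.00000000e+00,
         1.00000000e+00]])}
```

View pics/scene0.png

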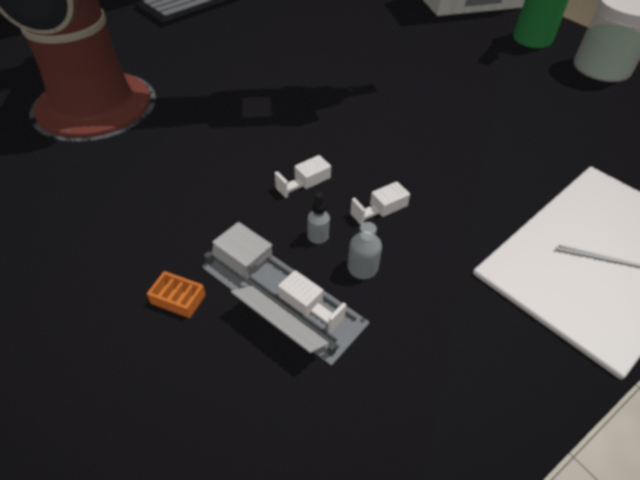

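View pics/top0.png

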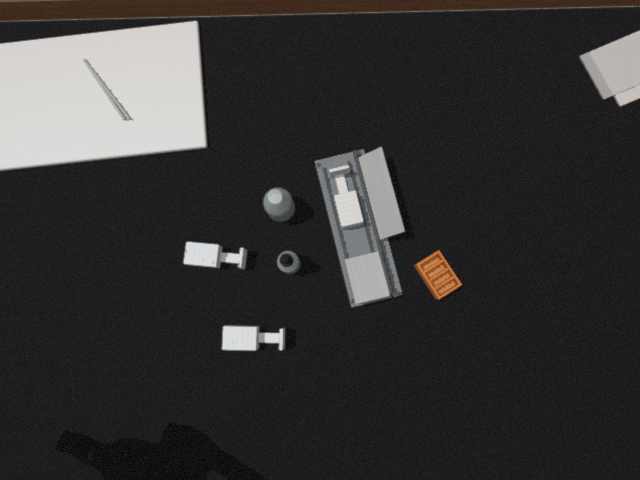

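Run:
```python
import cv2
im=cv2.imread("pics/top0.png")[135:320,250:480]
im=cv2.convertScaleAbs(im,alpha=1.5,beta=20)
cv2.imwrite("pics/topz.png",cv2.resize(im,(690,555),interpolation=cv2.INTER_CUBIC))
```

```text
(no output)
```

View pics/topz.png

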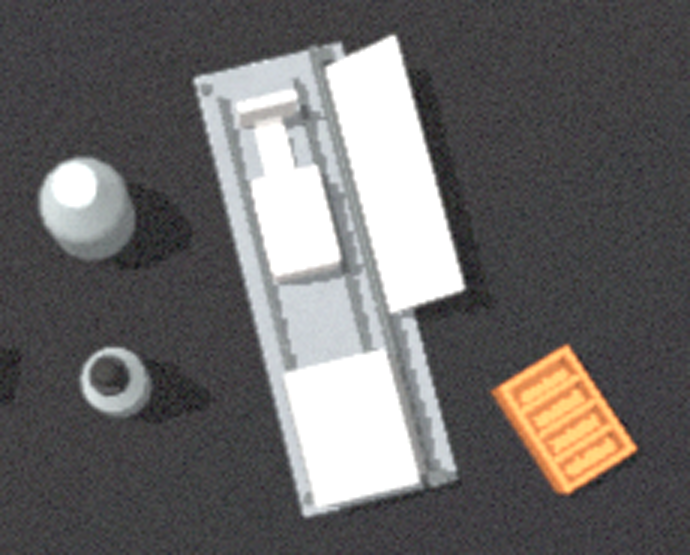

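```bash
cat > h.py <<'E'
import numpy as np
from station import ctrl
def K(p): f=240/np.tan(np.radians(p['fov_y']/2)); return f
def proj(p,X):
    c=np.asarray(X)@np.array(p['R']).T+p['t']; f=K(p)
    return np.stack([p['cx']+f*c[...,0]/c[...,2],p['cy']+f*c[...,1]/c[...,2]],-1)
def atz(p,uv,z):
    f=K(p);uv=np.atleast_2d(uv);d=np.c_[(uv[:,0]-p['cx'])/f,(uv[:,1]-p['cy'])/f,np.ones(len(uv))]
    R=np.array(p['R']);d=d@R;o=-R.T@p['t'];s=(z-o[2])/d[:,2];return o+s[:,None]*d
def bay2w(pose,P):
    x,y,a=pose;P=np.atleast_2d(P)/1000.;c,s=np.cos(a),np.sin(a)
    return np.c_[x+c*P[:,0]-s*P[:,1],y+s*P[:,0]+c*P[:,1],P[:,2]]
E
python3 - <<'E'
from h import *
from scipy.optimize import least_squares
p=ctrl.camera_params("top")
z=lambda u,v:(250+u/3,135+v/3)
B=[(-1,-25,38),(62,-25,38),(-152,68.6,46),(-20,68.6,46),(-152,34.4,20),(-20,34.4,20)]
U=np.array([z(285,373),z(313,508),z(397,36),z(465,290),z(327,69),z(392,312)])
f=lambda q:(proj(p,bay2w(q,B))-U).ravel()
r=least_squares(f,[0.5,-0.05,np.pi],loss='soft_l1')
print(r.x,np.round(r.fun.reshape(-1,2),1))
pose=r.x
def tobay(W):
    d=W[:,:2]-pose[:2];c,s=np.cos(pose[2]),np.sin(pose[2]);return np.c_[d@[c,s],d@[-s,c]]*1000
# carrier block top z=30: corners ; thumb top z=36
print(np.round(tobay(atz(p,[z(251,182),z(327,165),z(343,262),z(275,278)],.030)),1))
print(np.round(tobay(atz(p,[z(238,107),z(297,93)],.036)),1))
# base plate corners z=.004?
print(np.round(tobay(atz(p,[z(194,78),z(304,516),z(457,478),z(340,42)],.004)),1))
D=np.load("pics/top0.npy")
for n,(u,v) in dict(cov=(350,430),bar=(395,170),blk=(297,225),base=(315,310)).items():
    u,v=z(u,v);zc=np.median(D[int(v)-2:int(v)+3,int(u)-2:int(u)+3]);ff=K(p)
    c=np.array([(u-p['cx'])/ff*zc,(v-p['cy'])/ff*zc,zc]);w=(c-p['t'])@p['R'];print(n,w,tobay(w[None]))
for n,uv,zz in (("reag",z(75,185),.085),("drop",z(107,375),.086),("rack",z(566,420),.022)):print(n,atz(p,[uv],zz),tobay(atz(p,[uv],zz)))
E
```

```text
[0.53758752 0.03824365 3.36567549] [[-0.2  0.8]
 [ 0.7 -1.6]
 [ 0.1 -0.3]
 [-0.   0.5]
 [ 0.  -0.7]
 [-0.6  0.9]]
[[-99.9 -18.2]
 [-99.6  20.9]
 [-49.8  16.8]
 [-49.7 -17.8]]
[[-137.5  -16. ]
 [-137.6   14.4]]
[[-167.2  -32.9]
 [  67.3  -30.3]
 [  66.2   48.8]
 [-168.3   46.4]]
cov [0.50640668 0.03164296 0.03849495] [[31.86801937 -0.49310085]]
bar [0.63555464 0.00649419 0.03342676] [[-88.46266278  52.72516486]]
blk [0.60881544 0.05542537 0.02991096] [[-73.2650917   -0.92443684]]
base [0.56954389 0.04572276 0.0035722 ] [[-32.81935342  -0.19102308]]
reag [[0.61772957 0.16005518 0.085     ]] [[-105.20637305 -100.95749423]]
drop [[0.52935222 0.14450751 0.086     ]] [[ -15.58372742 -105.43706285]]
rack [[ 0.51165678 -0.0754622   0.022     ]] [[ 50.54925706 105.10088681]]
```

```bash
cat >> h.py <<'E'
from scipy.spatial.transform import Rotation as Rt
POSE=(0.5376,0.0382,3.3657)
def need(bx,by,z,flip=False,pose=POSE):
    """shift (tool axes, m) and rotvec deg from measured pose to bay (mm) target, tool down, tool y along bay y"""
    o=ctrl.get_obs();R=Rt.from_rotvec(o['tool_rot'])
    W=bay2w(pose,(bx,by,z))[0]
    a=pose[2]+np.pi/2+(np.pi if flip else 0)
    y=np.array([np.cos(a),np.sin(a),0]);x=np.array([0,0,-1.]);T=Rt.from_matrix(np.c_[x,y,np.cross(x,y)])
    print("target W",W.round(4),"cur",np.round(o['tool_pos'],4))
    print("shift mm",(R.inv().apply(W-o['tool_pos'])*1000).round(1),"turn deg",np.degrees((R.inv()*T).as_rotvec()).round(2),"| t",o['t'],"F",np.round(o['contact_force'],2))
E
python3 - <<'E'
from h import *
o=ctrl.get_obs();print(Rt.from_rotvec(o['tool_rot']).as_matrix().round(3))
need(-154,30,130);need(-154,30,130,True)
E
```

```text
[[-0.001  0.425  0.905]
 [-0.002  0.905 -0.425]
 [-1.    -0.002 -0.   ]]
target W [0.6944 0.0432 0.13  ] cur [0.2652 0.5653 0.2301]
shift mm [ 100.6 -290.1  610.4] turn deg [1.4202e+02 1.3000e-01 6.0000e-02] | t 0.1 F [-0.25  0.87 -0.55]
target W [0.6944 0.0432 0.13  ] cur [0.2652 0.5653 0.2301]
shift mm [ 100.6 -290.1  610.4] turn deg [-37.98  -0.05   0.1 ] | t 0.1 F [-0.25  0.87 -0.55]
```

```bash
python3 -m handwheel '[0.53,0,-0.018,0.038,-4,0,0, 0.53,0,-0.036,0.076,-8,0,0, 0.53,0,-0.054,0.114,-12,0,0, 0.53,0,-0.072,0.152,-16,0,0, 0.53,0,-0.09,0.19,-20,0,0, 0.53,0,-0.108,0.228,-24,0,0, 0.53,0,-0.126,0.266,-28,0,0, 0.53,0,-0.144,0.304,-32,0,0, 0.53,0,-0.162,0.342,-36,0,0, 0.53,0,-0.18,0.38,-38,0,0, 0.53,0,-0.2,0.418,-38,0,0, 0.53,0,-0.22,0.456,-38,0,0]'; python3 -c "
from h import *
need(-154,30,130,True)"
```

```text
t: 1.1
tool_pos: [0.5817, 0.1761, 0.2308]
tool_rot: [-0.176, 1.564, 0.176]
contact_force: [-0.0, 2.0, -0.2]
opening: 0.0453
target W [0.6944 0.0432 0.13  ] cur [0.5817 0.1761 0.2308]
shift mm [ 100.7 -154.6   80.4] turn deg [ 0.01 -0.04 -0.01] | t 1.1 F [-0.01  1.99 -0.15]
```

```bash
python3 -m handwheel '[0.53,0,-0.034,0.018,0,0,0, 0.53,0,-0.068,0.036,0,0,0, 0.53,0,-0.102,0.054,0,0,0, 0.53,0,-0.134,0.07,0,0,0, 0.53,0.03,-0.152,0.08,0,0,0, 0.53,0.06,-0.155,0.08,0,0,0, 0.53,0.08,-0.155,0.08,0,0,0, 0.53,0.08,-0.155,0.08,0,0,0]'
python3 - <<'E'
from h import *
import cv2
need(-154,30,60,True)
o=ctrl.get_obs();im,d=ctrl.get_image("wrist");cv2.imwrite("pics/w1.png",im);np.save("pics/w1.npy",d)
np.savez("pics/w1pose.npz",p=o['tool_pos'],r=o['tool_rot'])
im,d=ctrl.get_image("top");cv2.imwrite("pics/t1.png",cv2.resize(im[60:320,220:500],(700,650)))
E
```

```text
t: 1.77
tool_pos: [0.6897, 0.044, 0.1435]
tool_rot: [-0.174, 1.576, 0.177]
contact_force: [0.0, 0.6, -1.6]
opening: 0.0453
target W [0.6944 0.0432 0.06  ] cur [0.6897 0.044  0.1435]
shift mm [83.4 -2.1  5.4] turn deg [-0.05 -0.68 -0.19] | t 1.7667 F [ 0.05  0.64 -1.61]
```

View pics/w1.png

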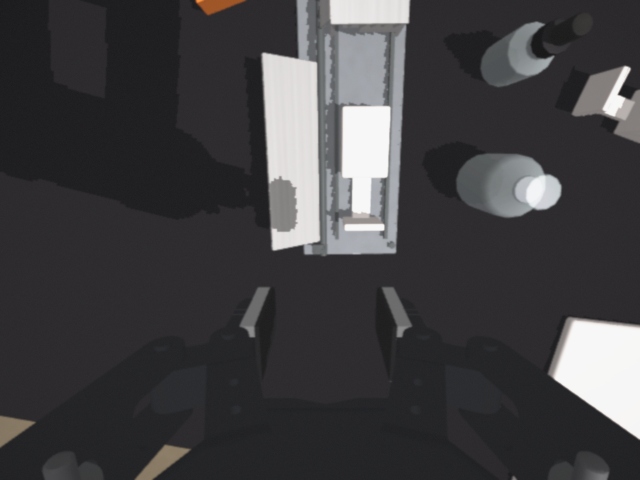

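Run:
```python
from h import *
from scipy.optimize import least_squares
import cv2
p=ctrl.camera_params("wrist");H=np.array(p['hand_eye']);f=K(p)
s=np.load("pics/w1pose.npz");R=Rt.from_rotvec(s['r']).as_matrix();t=s['p']
Rc=(R@H[:3,:3]).T; oc=R@H[:3,3]+t
P=dict(fov_y=p['fov_y'],cx=p['cx'],cy=p['cy'],R=Rc,t=-Rc@oc)
B=[(-152,68.6,46),(-20,68.6,46),(-152,34.4,20),(-20,34.4,20)]
U=np.array([(273,249),(262,53),(319,241),(318,61)])
r=least_squares(lambda q:(proj(P,bay2w(q,B))-U).ravel(),POSE,loss='soft_l1');print(r.x,r.fun.round(1))
for pose in (r.x,POSE):
    d=lambda W:np.c_[(W[:,:2]-pose[:2])@[np.cos(pose[2]),np.sin(pose[2])],(W[:,:2]-pose[:2])@[-np.sin(pose[2]),np.cos(pose[2])]]*1000
    print("thumb rear top",d(atz(P,[(345,231),(384,230)],.036)).round(1))
    print("block top rear",d(atz(P,[(342,177),(388,177)],.030)).round(1))
    print("block top front",d(atz(P,[(343,107),(389,107)],.030)).round(1))
    print("cover front",d(atz(P,[(330,23),(408,23)],.038)).round(1))
    print("base corners",d(atz(P,[(396,253),(306,254)],.004)).round(1))
D=np.load("pics/w1.npy")
for uv in [(248,300),(256,295),(262,295),(397,295),(390,295),(404,300),(250,320),(405,320),(292,150),(360,60)]:
    z=D[uv[1],uv[0]];c=np.array([(uv[0]-p['cx'])/f*z,(uv[1]-p['cy'])/f*z,z,1]);print(uv,"tool mm",(H@c)[:3].round(4)*1000, "W",(R@(H@c)[:3]+t).round(3))
im=cv2.imread("pics/w1.png")[270:420,220:430];cv2.imwrite("pics/w1z.png",cv2.convertScaleAbs(cv2.resize(im,(800,571),interpolation=cv2.INTER_CUBIC),alpha=2,beta=20))
```

```text
[0.53701497 0.03911305 3.3739074 ] [-0.4  1.7  0.5 -2.1  0.5  0.3 -0.8  0.1]
thumb rear top [[-139.9   14.8]
 [-139.4  -14.6]]
block top rear [[-100.2   17. ]
 [-100.5  -17.2]]
block top front [[-51.7  16.5]
 [-52.  -15.9]]
cover front [[ -2.1  25.6]
 [ -2.4 -24.7]]
base corners [[-167.3  -31.5]
 [-167.5   46.5]]
thumb rear top [[-139.7   12.7]
 [-139.   -16.8]]
block top rear [[-100.    15.1]
 [-100.   -19. ]]
block top front [[-51.5  15.1]
 [-51.5 -17.4]]
cover front [[ -1.9  24.5]
 [ -1.8 -25.7]]
base corners [[-166.7  -33.9]
 [-167.5   44.1]]
(248, 300) tool mm [ -9.6 -32.7  -7. ] W [0.69  0.011 0.153]
(256, 295) tool mm [-13.9 -28.2 -11.3] W [0.685 0.014 0.157]
(262, 295) tool mm [-14.6 -25.6 -11.6] W [0.684 0.016 0.158]
(397, 295) tool mm [-14.3  29.3 -11.5] W [0.672 0.07  0.158]
(390, 295) tool mm [-13.6  26.6 -11.2] W [0.673 0.067 0.157]
(404, 300) tool mm [-10.7  33.3  -7.5] W [0.675 0.075 0.154]
(250, 320) tool mm [-34.7 -26.3 -11.2] W [0.685 0.016 0.178]
(405, 320) tool mm [-34.5  28.  -11.1] W [0.673 0.069 0.178]
(292, 150) tool mm [111.2 -23.7 -67.5] W [0.628 0.006 0.033]
(360, 60) tool mm [ 142.6   26.3 -132.8] W [0.553 0.04  0.003]
```

View pics/w1z.png

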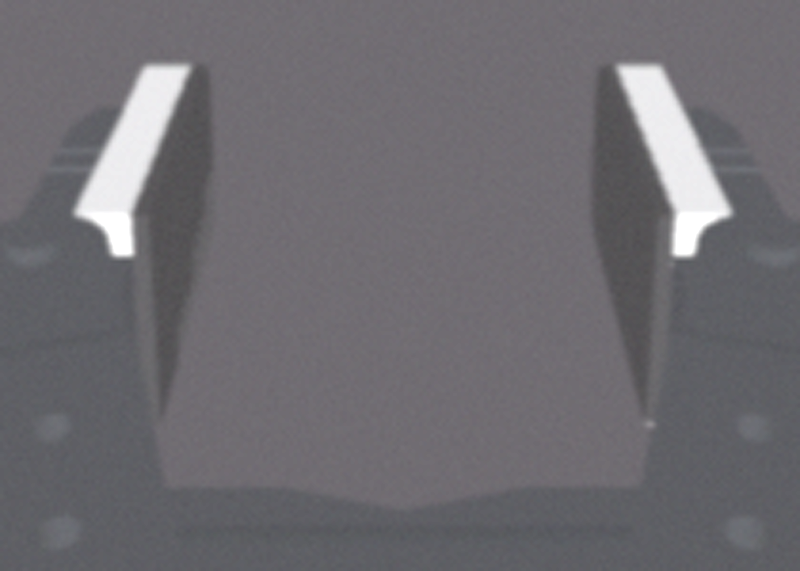

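View pics/t1.png

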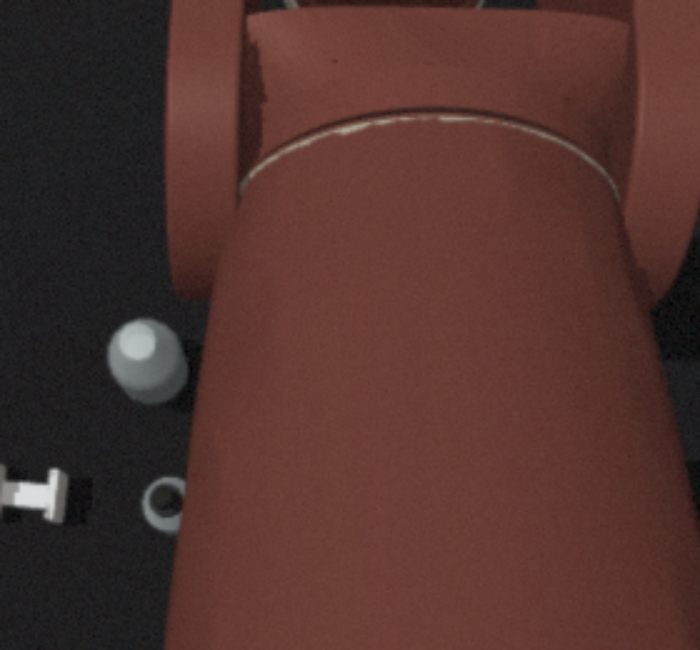

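```bash
sed -i 's/^POSE=.*/POSE=(0.5370,0.0391,3.3739)/' h.py
python3 - <<'E'
from h import *
p=ctrl.camera_params("wrist");H=np.array(p['hand_eye']);f=K(p);D=np.load("pics/w1.npy")
for a in np.linspace(0.08,.95,7):
  for A,B in (((262,287),(244,325)),((389,287),(407,325))):
    u,v=np.array(A)*(1-a)+np.array(B)*a;u,v=int(round(u)),int(round(v))
    z=D[v,u];c=np.array([(u-p['cx'])/f*z,(v-p['cy'])/f*z,z,1]);print((u,v),z,((H@c)[:3]*1000).round(1))
need(-155,29,60,True)
E
```

```text
(261, 290) 0.14473915 [ -7.9 -27.3 -10.9]
(390, 290) 0.14420177 [ -8.5  27.6 -11.1]
(258, 296) 0.13789825 [-14.9 -27.2 -11.3]
(393, 296) 0.13863315 [-14.3  27.7 -11. ]
(255, 301) 0.13195297 [-20.9 -27.2 -11.9]
(396, 301) 0.13310333 [-19.9  27.8 -11.5]
(253, 307) 0.1281328 [-25.  -27.2 -11.4]
(398, 307) 0.12814473 [-25.1  27.5 -11.5]
(250, 312) 0.12507527 [-28.3 -27.6 -11. ]
(401, 312) 0.124280505 [-29.1  27.8 -11.4]
(248, 318) 0.119957365 [-33.5 -27.2 -11.4]
(403, 318) 0.120816186 [-32.8  27.7 -11. ]
(245, 323) 0.116865195 [-36.8 -27.5 -11.2]
(406, 323) 0.11716122 [-36.6  27.9 -11.1]
target W [0.6945 0.0466 0.06  ] cur [0.6927 0.0447 0.15  ]
shift mm [90.   1.3  2.5] turn deg [-0.45 -0.16 -0.05] | t 1.8667 F [-0.    0.92  0.99]
```

```bash
python3 -m handwheel '[0.59,0.03,-0.001,0.002,-0.5,0,0, 0.59,0.06,-0.001,0.0025,-0.5,0,0, 0.59,0.085,-0.001,0.0025,-0.5,0,0, 0.59,0.095,-0.001,0.0025,-0.5,0,0, 0.59,0.095,-0.001,0.0025,-0.5,0,0, 0.59,0.095,-0.001,0.0025,-0.5,0,0, 0.59,0.095,-0.001,0.0025,-0.5,0,0]'
python3 - <<'E'
from h import *
import cv2
need(-155,31,12,True)
im,d=ctrl.get_image("wrist");cv2.imwrite("pics/w2.png",im);np.save("pics/w2.npy",d)
im,d=ctrl.get_image("scene");cv2.imwrite("pics/s2.png",cv2.resize(im[180:390,130:410],(800,600)))
need(-155,31,12,True)
E
```

```text
t: 2.45
tool_pos: [0.6983, 0.0443, 0.0598]
tool_rot: [-0.184, 1.558, 0.183]
contact_force: [1.2, -0.2, 0.6]
opening: 0.0505
target W [0.695  0.0446 0.012 ] cur [0.6983 0.0443 0.0598]
shift mm [47.8  1.1 -3.4] turn deg [0.07 0.28 0.08] | t 2.45 F [ 1.21 -0.23  0.58]
target W [0.695  0.0446 0.012 ] cur [0.6981 0.0442 0.0596]
shift mm [47.6  1.2 -3.2] turn deg [0.06 0.27 0.08] | t 2.55 F [ 0.24 -0.25  0.06]
```

View pics/w2.png

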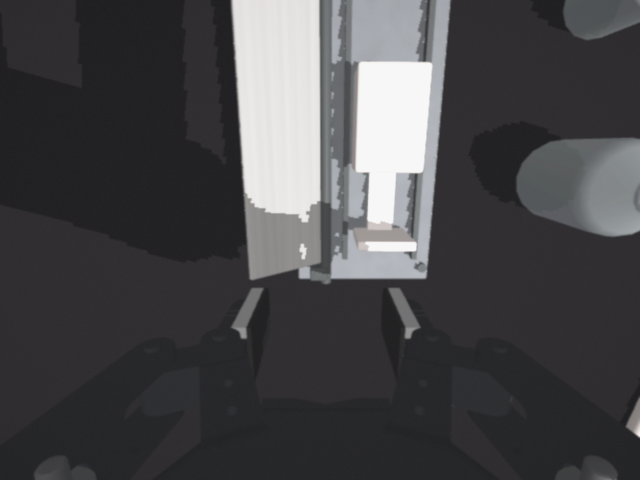

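View pics/s2.png

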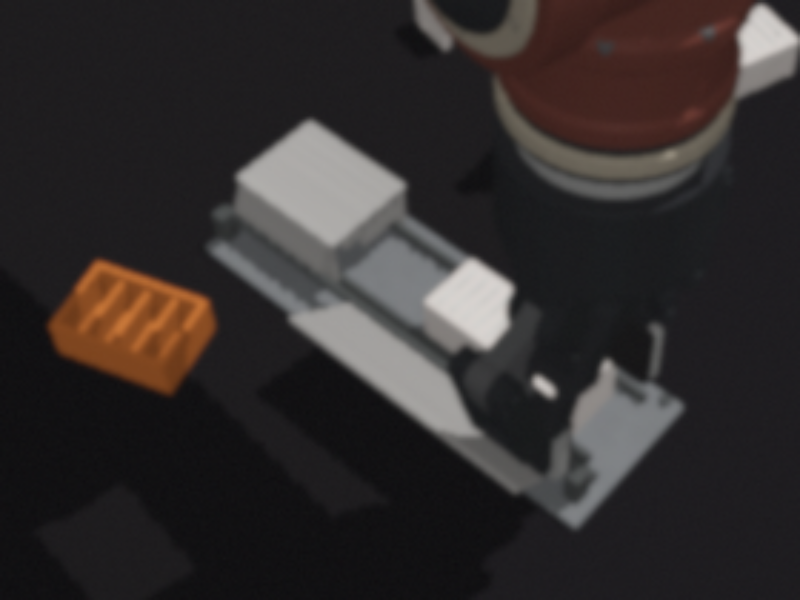

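```bash
cat >> h.py <<'E'
def wcam(o=None):
    o=o or ctrl.get_obs();p=ctrl.camera_params("wrist");H=np.array(p['hand_eye'])
    R=Rt.from_rotvec(o['tool_rot']).as_matrix();Rc=(R@H[:3,:3]).T;oc=R@H[:3,3]+o['tool_pos']
    return dict(fov_y=p['fov_y'],cx=p['cx'],cy=p['cy'],R=Rc,t=-Rc@oc)
def tobay(W,pose=POSE):
    d=np.atleast_2d(W)[:,:2]-pose[:2];c,s=np.cos(pose[2]),np.sin(pose[2]);return (np.c_[d@[c,s],d@[-s,c]]*1000).round(1)
E
python3 - <<'E'
from h import *
P=wcam();print(tobay(atz(P,[(358,249),(414,249)],.036)),tobay(atz(P,[(249,279)],.046)),tobay(atz(P,[(427,278)],.004)),tobay(atz(P,[(357,171),(425,172)],.03)))
print(tobay(ctrl.get_obs()['tool_pos']))
E
```

```text
[[-138.4   15.4]
 [-138.3  -13.1]] [[-150.8   69.3]] [[-166.9  -31.3]] [[ -99.9   16.4]
 [-100.4  -17.2]]
[[-158.    32.1]]
```

```bash
python3 -m handwheel '[0.59,0.005,0.001,-0.0035,0,0,0, 0.59,0.013,0.001,-0.0035,0,0,0, 0.59,0.02,0.001,-0.0035,0,0,0, 0.59,0.026,0.001,-0.0035,0,0,0, 0.59,0.03,0.001,-0.0035,0,0,0, 0.59,0.034,0.001,-0.0035,0,0,0, 0.59,0.034,0.001,-0.0035,0,0,0, 0.59,0.034,0.001,-0.0035,0,0,0]'
python3 - <<'E'
from h import *
import cv2
need(-154.5,31,12,True);print(tobay(ctrl.get_obs()['tool_pos']))
im,d=ctrl.get_image("wrist");cv2.imwrite("pics/w3.png",im)
need(-154.5,31,12,True)
E
```

```text
t: 3.22
tool_pos: [0.6923, 0.0443, 0.022]
tool_rot: [-0.183, 1.564, 0.183]
contact_force: [-0.5, 0.9, 1.5]
opening: 0.0501
target W [0.6945 0.0445 0.012 ] cur [0.6923 0.0443 0.022 ]
shift mm [10.  -0.3  2.1] turn deg [ 0.03 -0.05 -0.02] | t 3.2167 F [-0.5   0.94  1.55]
[[-152.4   30.7]]
target W [0.6945 0.0445 0.012 ] cur [0.6923 0.0444 0.0223]
shift mm [10.3 -0.4  2.1] turn deg [ 0.04 -0.04 -0.02] | t 3.2667 F [-1.27 -0.91  1.75]
```

View pics/w3.png

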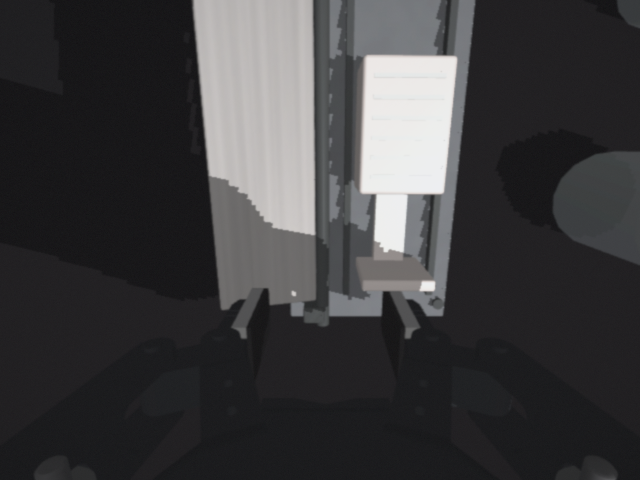

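```bash
python3 -m handwheel '[0.59,0.003,0,0.002,0,0,0, 0.59,0.006,0,0.002,0,0,0, 0.59,0.009,0,0.002,0,0,0, 0.59,0.011,0,0.002,0,0,0, 0.59,0.011,0,0.002,0,0,0, 0.59,0.011,0,0.002,0,0,0]'
python3 - <<'E'
from h import *
import cv2
need(-154.5,31,12,True);print(tobay(ctrl.get_obs()['tool_pos']))
im,d=ctrl.get_image("wrist");cv2.imwrite("pics/w4.png",im)
im,d=ctrl.get_image("scene");cv2.imwrite("pics/s4.png",cv2.resize(im[180:390,130:410],(800,600)))
need(-154.5,31,12,True)
P=wcam();print(tobay(atz(P,[(358,205)],.03)))
E
```

```text
t: 3.77
tool_pos: [0.695, 0.0448, 0.012]
tool_rot: [-0.183, 1.562, 0.183]
contact_force: [-1.8, -1.9, 6.0]
opening: 0.0505
target W [0.6945 0.0445 0.012 ] cur [0.695  0.0448 0.012 ]
shift mm [ 0.  -0.1 -0.5] turn deg [0.05 0.04 0.03] | t 3.7667 F [-1.84 -1.89  6.02]
[[-155.    30.9]]
target W [0.6945 0.0445 0.012 ] cur [0.695  0.0448 0.0121]
shift mm [ 0.1 -0.1 -0.6] turn deg [0.05 0.05 0.03] | t 3.8667 F [-0.54 -0.07  5.39]
[[-106.    18.8]]
```

View pics/w4.png

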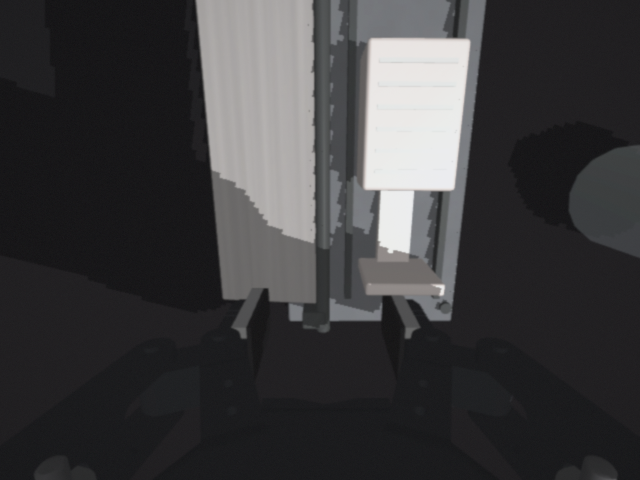

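View pics/s4.png

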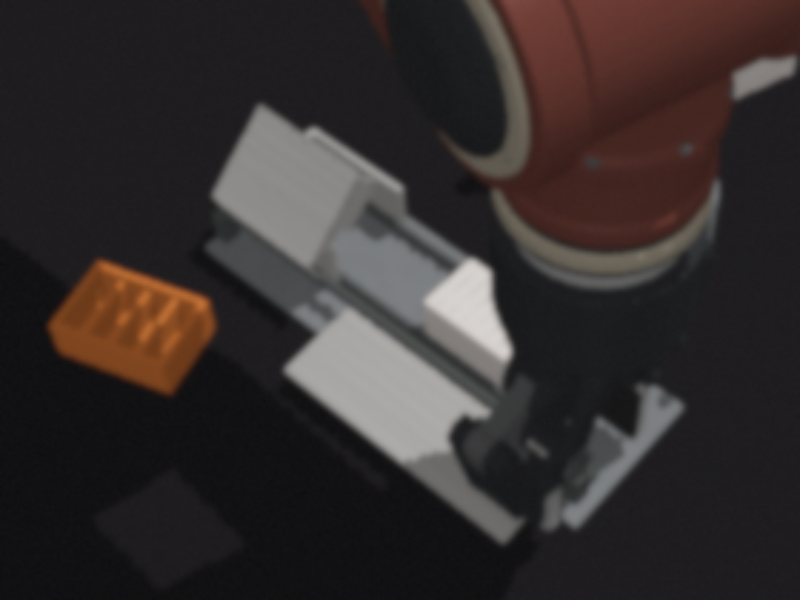

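```bash
python3 -m handwheel '[0.59,0,0,-0.003,0,0,0, 0.59,0,0,-0.006,0,0,0, 0.59,0,0,-0.01,0,0,0, 0.59,0,0,-0.015,0,0,0, 0.59,0,0,-0.02,0,0,0, 0.59,0,0,-0.025,0,0,0, 0.59,0,0,-0.03,0,0,0, 0.59,0,0,-0.036,0,0,0, 0.59,0,0,-0.042,0,0,0, 0.59,0,0,-0.047,0,0,0, 0.59,0,0,-0.05,0,0,0, 0.59,0,0,-0.05,0,0,0]'
python3 - <<'E'
from h import *
import cv2
need(-41,31,12,True);print(tobay(ctrl.get_obs()['tool_pos']))
im,d=ctrl.get_image("wrist");cv2.imwrite("pics/w5.png",im)
im,d=ctrl.get_image("scene");cv2.imwrite("pics/s5.png",cv2.resize(im[180:390,130:410],(800,600)))
E
```

```text
t: 4.87
tool_pos: [0.6458, 0.033, 0.0122]
tool_rot: [-0.183, 1.562, 0.183]
contact_force: [2.6, 0.2, 6.6]
opening: 0.0503
target W [0.584  0.0184 0.012 ] cur [0.6458 0.033  0.0122]
shift mm [  0.1   0.  -63.5] turn deg [0.05 0.08 0.04] | t 4.8667 F [2.56 0.24 6.64]
[[-104.5   31. ]]
```

View pics/w5.png

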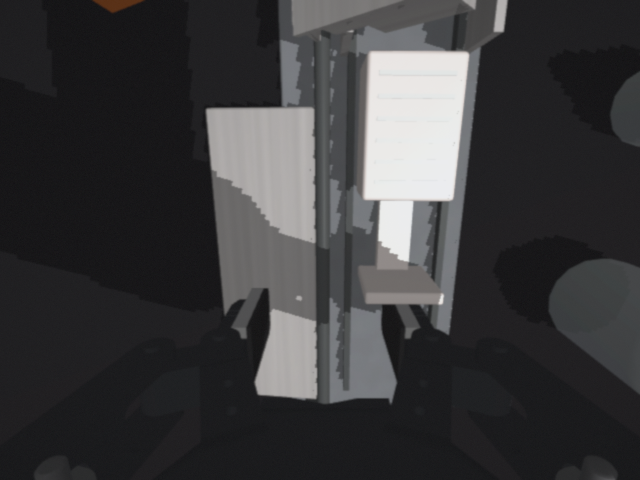

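View pics/s5.png

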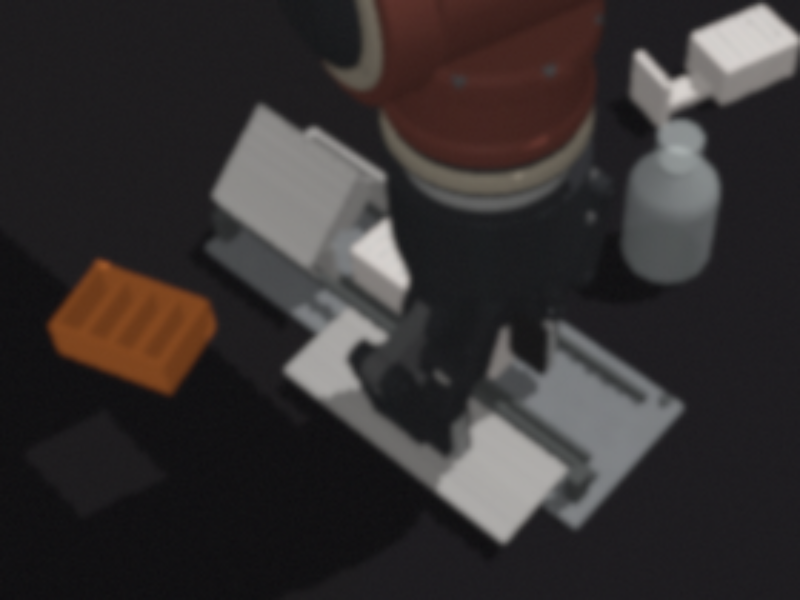

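```bash
python3 -m handwheel '[0.59,0,0,-0.003,0,0,0, 0.59,0,0,-0.007,0,0,0, 0.59,0,0,-0.012,0,0,0, 0.59,0,0,-0.017,0,0,0, 0.59,0,0,-0.022,0,0,0, 0.59,0,0,-0.027,0,0,0, 0.59,0,0,-0.032,0,0,0, 0.59,0,0,-0.038,0,0,0, 0.59,0,0,-0.043,0,0,0, 0.59,0,0,-0.048,0,0,0, 0.59,0,0,-0.052,0,0,0, 0.59,0,0,-0.055,0,0,0]'
python3 - <<'E'
from h import *
import cv2
need(-41,31,12,True);print(tobay(ctrl.get_obs()['tool_pos']))
im,d=ctrl.get_image("wrist");cv2.imwrite("pics/w6.png",im)
E
```

```text
t: 5.97
tool_pos: [0.5929, 0.0204, 0.0122]
tool_rot: [-0.183, 1.56, 0.183]
contact_force: [4.3, 1.8, 6.3]
opening: 0.0503
target W [0.584  0.0184 0.012 ] cur [0.5929 0.0204 0.0122]
shift mm [ 0.2  0.  -9.1] turn deg [0.05 0.16 0.04] | t 5.9667 F [4.26 1.79 6.35]
[[-50.1  31. ]]
```

View pics/w6.png

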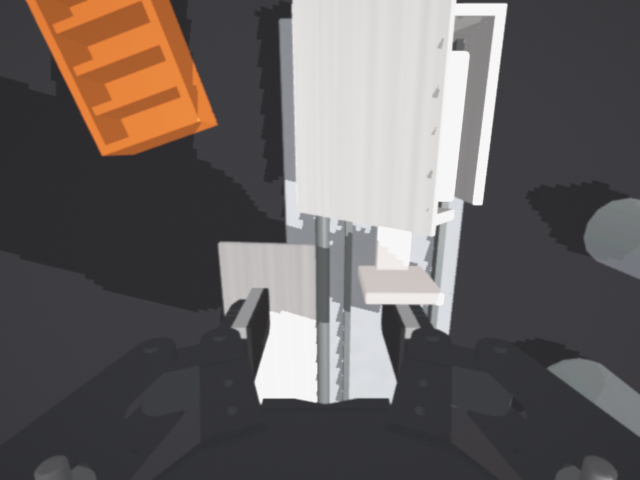

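```bash
python3 -m handwheel '[0.59,0,0,-0.001,0,0,0, 0.59,0,0,-0.002,0,0,0, 0.59,0,0,-0.003,0,0,0, 0.59,0,0,-0.004,0,0,0, 0.59,0,0,-0.005,0,0,0, 0.59,0,0,-0.006,0,0,0, 0.59,0,0,-0.007,0,0,0, 0.59,0,0,-0.007,0,0,0]'
python3 - <<'E'
from h import *
print(tobay(ctrl.get_obs()['tool_pos']))
E
python3 -m handwheel '[0.59,0,0,-0.001,0,0,0, 0.59,0,0,-0.002,0,0,0, 0.59,0,0,-0.002,0,0,0]'
python3 - <<'E'
from h import *
print(tobay(ctrl.get_obs()['tool_pos']))
E
```

```text
t: 6.68
tool_pos: [0.5862, 0.0188, 0.0122]
tool_rot: [-0.183, 1.56, 0.183]
contact_force: [4.2, 1.1, 5.8]
opening: 0.0504
[[-43.2  31. ]]
t: 6.93
tool_pos: [0.5845, 0.0185, 0.0122]
tool_rot: [-0.183, 1.56, 0.182]
contact_force: [5.5, 1.1, 4.6]
opening: 0.0503
[[-41.5  31. ]]
```

```bash
python3 -m handwheel '[0.59,0,0,-0.001,0,0,0, 0.59,0,0,-0.001,0,0,0]'; python3 -m handwheel '[0.59,0,0,-0.001,0,0,0, 0.59,0,0,-0.001,0,0,0]';python3 -m handwheel '[0.59,0,0,-0.001,0,0,0, 0.59,0,0,-0.001,0,0,0]'
python3 - <<'E'
from h import *
print(tobay(ctrl.get_obs()['tool_pos']))
E
```

```text
t: 7.1
tool_pos: [0.5844, 0.0185, 0.0125]
tool_rot: [-0.182, 1.557, 0.182]
contact_force: [8.0, 2.1, 4.1]
opening: 0.0505
t: 7.27
tool_pos: [0.5844, 0.0184, 0.0129]
tool_rot: [-0.182, 1.555, 0.182]
contact_force: [11.7, 2.3, 2.6]
opening: 0.0501
t: 7.43
tool_pos: [0.5844, 0.0184, 0.0134]
tool_rot: [-0.181, 1.553, 0.182]
contact_force: [11.8, 3.1, 2.7]
opening: 0.0506
[[-41.4  31.1]]
```

```bash
python3 -m handwheel '[0.59,0,0,0.002,0,0,0, 0.59,0,0,0.004,0,0,0, 0.59,0,0,0.007,0,0,0, 0.59,0,0,0.009,0,0,0, 0.59,0,0,0.009,0,0,0, 0.59,0,0,0.009,0,0,0]'
python3 - <<'E'
from h import *
import cv2
print(tobay(ctrl.get_obs()['tool_pos']))
P=wcam();im,d=ctrl.get_image("wrist");cv2.imwrite("pics/w7.png",im)
print("pred thumb top rear px",proj(P,bay2w(POSE,[(-30,15,36),(-30,-15,36),(-25,15,36),(-25,-15,36)])).round(1))
im,d=ctrl.get_image("scene");cv2.imwrite("pics/s7.png",cv2.resize(im[180:390,130:410],(800,600)))
E
```

```text
t: 7.93
tool_pos: [0.5847, 0.0185, 0.0117]
tool_rot: [-0.184, 1.576, 0.182]
contact_force: [-14.5, -3.9, 21.5]
opening: 0.0506
[[-41.7  31. ]]
pred thumb top rear px [[367.3 304.6]
 [446.4 304.6]
 [367.7 292.3]
 [447.6 292.4]]
```

View pics/w7.png

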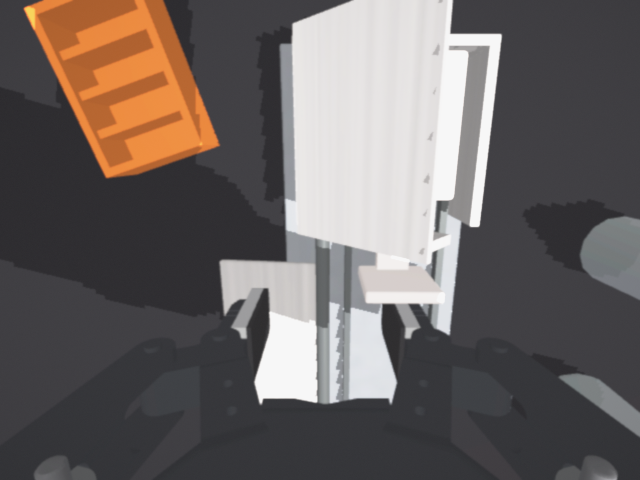

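View pics/s7.png

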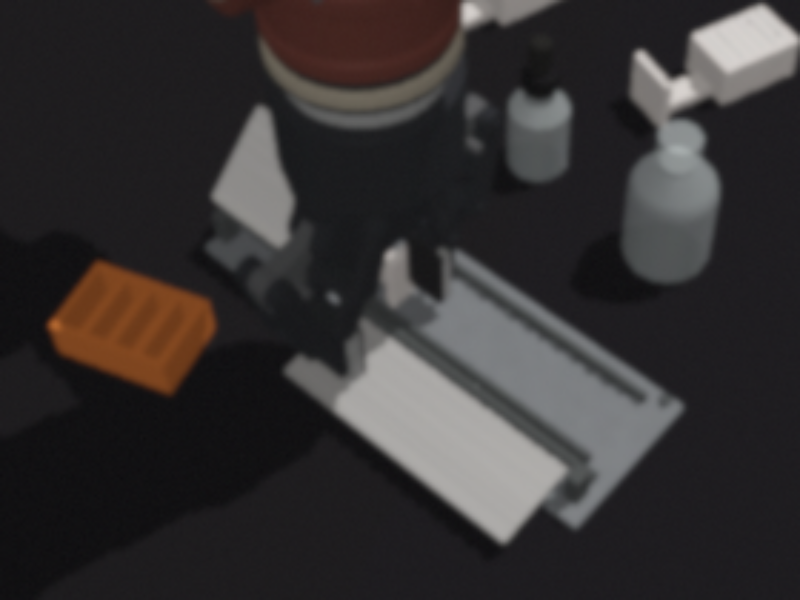

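```bash
python3 -m handwheel '[0.59,-0.001,0,0,0,0,0, 0.59,-0.002,0,0,0,0,0, 0.59,-0.002,0,0,0,0,0]'
python3 - <<'E'
from h import *
need(-50,31,15,True);print(tobay(ctrl.get_obs()['tool_pos']))
E
```

```text
t: 8.28
tool_pos: [0.5861, 0.0192, 0.0122]
tool_rot: [-0.183, 1.57, 0.183]
contact_force: [-4.8, -3.5, 8.3]
opening: 0.0506
target W [0.5928 0.0204 0.015 ] cur [0.5861 0.0192 0.0122]
shift mm [-2.9 -0.3  6.8] turn deg [ 0.03 -0.41 -0.03] | t 8.2833 F [-4.78 -3.53  8.3 ]
[[-43.2  30.7]]
```

```bash
python3 -m handwheel '[0.59,-0.001,0,0.001,0,0,0, 0.59,-0.002,0,0.002,0,0,0, 0.59,-0.002,0,0.002,0,0,0, 0.59,-0.002,0,0.002,0,0,0]'
python3 - <<'E'
from h import *
import cv2
need(-50,31,15,True);print(tobay(ctrl.get_obs()['tool_pos']))
P=wcam();im,d=ctrl.get_image("wrist");cv2.imwrite("pics/w8.png",im)
print("pred thumb top rear px",proj(P,bay2w(POSE,[(-30,15,36),(-30,-15,36)])).round(1))
E
```

```text
t: 8.62
tool_pos: [0.5901, 0.0205, 0.0144]
tool_rot: [-0.182, 1.566, 0.184]
contact_force: [-1.6, -1.2, 2.8]
opening: 0.0505
target W [0.5928 0.0204 0.015 ] cur [0.5901 0.0205 0.0144]
shift mm [-0.6 -0.7  2.7] turn deg [ 0.04 -0.15 -0.06] | t 8.6167 F [-1.56 -1.19  2.79]
[[-47.3  30.3]]
pred thumb top rear px [[365.2 288.6]
 [443.5 288.7]]
```

View pics/w8.png

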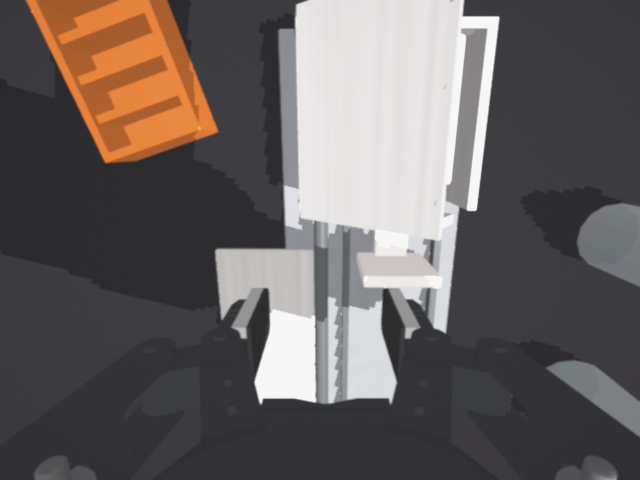

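```bash
python3 -m handwheel '[0.59,-0.004,0,0.002,0,0,0, 0.59,-0.009,0,0.003,0,0,0, 0.59,-0.015,0,0.004,0,0,0, 0.59,-0.022,0,0.005,0,0,0, 0.59,-0.03,0,0.006,0,0,0, 0.59,-0.04,0,0.008,0,0,0, 0.59,-0.055,0,0.01,0,0,0, 0.59,-0.075,0,0.012,0,0,0, 0.59,-0.1,0,0.015,0,0,0, 0.59,-0.12,0,0.02,0,0,0, 0.59,-0.14,0,0.04,0,0,0, 0.59,-0.15,0,0.06,0,0,0]'
python3 - <<'E'
from h import *
import cv2
print(tobay(ctrl.get_obs()['tool_pos']))
P=wcam();im,d=ctrl.get_image("wrist");cv2.imwrite("pics/w9.png",im)
print("pred thumb top rear px",proj(P,bay2w(POSE,[(-30,15,36),(-30,-15,36)])).round(1), "cover front",proj(P,bay2w(POSE,[(-1,25,38),(-1,-25,38)])).round(1))
im,d=ctrl.get_image("scene");cv2.imwrite("pics/s9.png",cv2.resize(im[180:390,130:410],(800,600)))
E
```

```text
t: 9.67
tool_pos: [0.6517, 0.0341, 0.1702]
tool_rot: [-0.184, 1.557, 0.182]
contact_force: [1.1, -0.8, 0.6]
opening: 0.0503
[[-110.5   31.3]]
pred thumb top rear px [[346.5 131.4]
 [385.4 131.4]] cover front [[333.9  90.1]
 [401.4  90.2]]
```

View pics/w9.png

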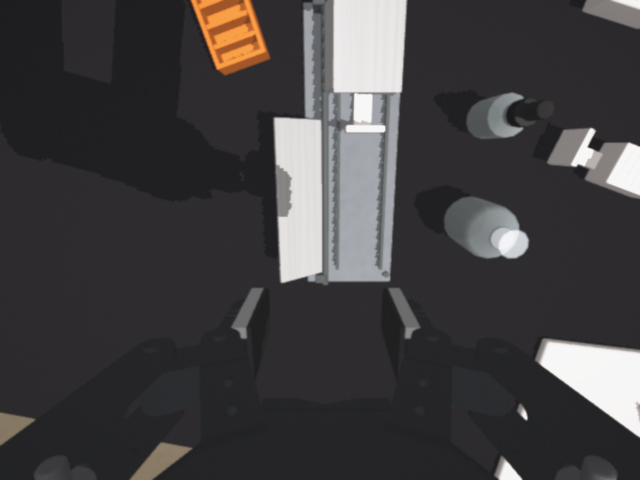

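View pics/s9.png

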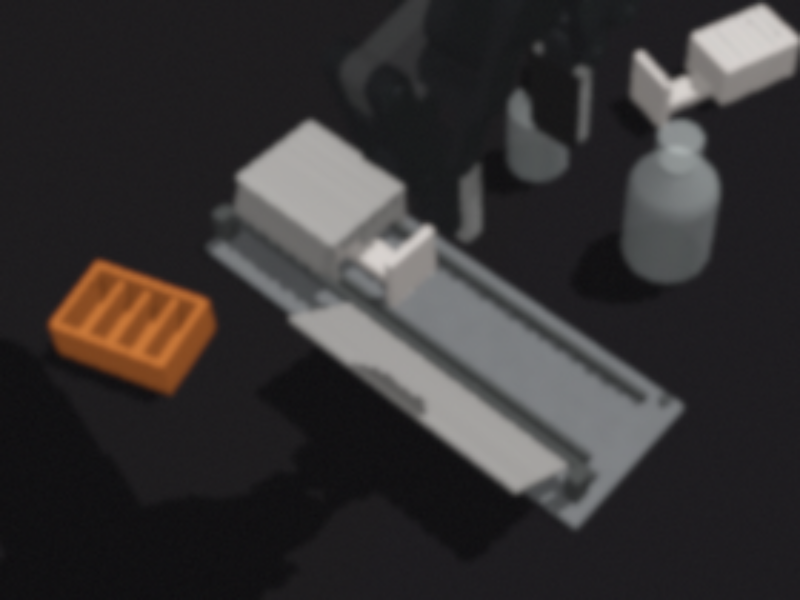

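Run:
```python
from h import *
import cv2
im=cv2.imread("pics/w9.png").astype(int).sum(2)/3
print(im[84:100,375].round(), im[122:140,365].round(), im[122:140,375].round())
P=wcam()
for r in (131,132,133,134): print(r,tobay(atz(P,[(365,r)],.036)))
for r in (90,91,92,93): print(r,tobay(atz(P,[(380,r)],.038)))
```

```text
[232. 232. 232. 232. 232. 232. 232. 223. 171. 130. 141. 160. 165. 164.
 164. 164.] [195. 193. 202. 232. 246. 247. 247. 247. 247. 241. 191. 158. 164. 168.
 168. 167. 168. 168.] [164. 165. 176. 224. 246. 247. 247. 247. 247. 242. 192. 161. 166. 167.
 167. 167. 166. 166.]
131 [[-32.   1.]]
132 [[-32.7   1. ]]
133 [[-33.5   1. ]]
134 [[-34.2   1. ]]
90 [[-3.2 -8.8]]
91 [[-3.9 -8.9]]
92 [[-4.6 -8.9]]
93 [[-5.2 -8.9]]
```

Run:
```python
from station import ctrl
print(ctrl.finish_job())
```

```text
the job is handed in; nothing more can be done
None
```

The carrier is fully home in the bay, the cover has closed behind it, and the job is handed in. The clock read about 9.8 s at the end, with the tool about 0.17 m up and touching nothing.

One finger held the press bar down at about 5–6 N. With the bar down, the other finger pushed the thumb plate about 110 mm. I stopped when the push force rose to about 12 N with no further motion.

- **Last checks:** The thumb face lay 28 mm behind the cover's front edge, which puts it at about -29 mm against the expected -30 mm, so home within my measuring error. The cover looks as it did when closed at the start, and the bottles and rack look unmoved.
- **What went wrong:** When I first tried to back off, the finger stuck by friction on the bar. The contact force rose briefly to about 26 N (21.5 N of it upward). I eased the pressure in small lifts, and the carrier did not follow the finger back.
- **Disagreement:** The bay positions from the top and wrist cameras differed by about 1–2 mm and 0.5°. I used the wrist fit because it placed the carrier centred in the runway.

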